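# Seat a lens barrel in a sprung V-block and hold it down

### The job

Take the longer lens barrel, the one with the ribbed collar, from its white cradle and seat it in the steel V-block of the sprung fixture, its plain end towards the upright end stop and no more than about a centimetre from it, so that it lies squarely on both sloping faces. Then press the barrel down until the V-block has sunk about halfway of its 12 mm spring travel, never as far as the bottom, and finish while holding it still like that with the fingers: do not let go at the end. Leave everything else on the bench where it is.

Things in the scene. Friction and masses are not known exactly. Their poses are not given: they have to be found in the camera images.
- lens: the lens barrel to seat: dark metal tube 34 mm across and 94 mm long with a ribbed collar 44 mm across and 16 mm long at one end (110 mm in all), 0.18 kg. Origin on its axis at the middle of the 94 mm tube; its x axis runs along the barrel towards the plain end (x = +47 mm); the collar fills x = -47 to -63 mm. It starts lying level in a white cradle, axis 40 mm above the bench
- cradle_a: the white cradle that holds the collared barrel (a like one holds the short barrel; which stands where varies), fixed, 72 x 52 mm; origin at the middle of its underside, x along the barrel. Two notched supports at x = 22 to 30 mm and -30 to -22 mm carry the barrel, whose middle is within 6 mm of x = 0; between them a plate 6 mm thick leaves 34 mm free under the axis
- lens_short: the other lens barrel, to be left alone: dark metal tube 26 mm in diameter and 70 mm long, no collar; origin at its middle, x along its axis; it lies in the other cradle, axis about 34 mm above the bench
- lens_plain_end (a point): centre of the plain end face of the lens barrel; the barrel's axes
- v_seat (a point): point on the axis that the seated barrel takes, midway along the V; moves down with the carriage; 72 mm above the bench when the spring is free. x runs level along the V towards the end stop, z up. The 90 degree V is two short steel pieces at x = -36 to -24 and +24 to +36 mm, reaching 28 mm to each side and up to 4 mm below the axis; between them a finger gap, open to the sides, floor 34 mm below the axis
- stop_face (a point): point on the seat axis in the face of the end stop, an upright plate 44 mm wide at x = +50 mm of the V that rises 18 mm above the axis; same axes as v_seat. With the barrel's middle 4 mm behind v_seat (towards the collar side) its plain end is 7 mm from the stop and the collar hangs clear of the V
- v_side_left: the two V faces on the +y side of v_seat, steel; origin as v_seat
- v_side_right: the two V faces on the -y side of v_seat, steel; origin as v_seat
- carriage (a joint): how far the V-block carriage is pressed down against its springs, m: 0 free, 0.012 at the bottom stop. It stays at 0 under the barrel's weight; it begins to sink at about 3 N of further push and takes about 0.9 N per mm more, so about 8 N for halfway
- sample_pot: screw-cap sample pot, 46 mm across, 66 mm tall; origin at its underside; leave alone
- oil_bottle: brown dropper bottle, 38 mm across, 124 mm tall; origin at its underside; leave alone
- tape_roll: roll of tape lying flat, 92 mm across, 48 mm tall; origin at its underside; leave alone
- forceps: steel forceps, 131 mm long along its y; stays where it lies
- pen_1: white and red pen, 145 mm long along its y; stays where it lies

How it is judged:
On the way, in this order (a step that is already met when the one before it is completed fails the run):
1. the collared lens barrel is lifted clear of its cradle (height (world z) of lens above 0.085 m), for 0.2 s.
2. the barrel lies squarely on both sides of the V, its plain end near the end stop (contact force between lens and v_side_left above 0.3 N and contact force between lens and v_side_right above 0.3 N and angle between the x axis of lens and the x axis of v_seat, either way round below 0.05 rad and x of lens_plain_end in the frame of stop_face between -0.014 and 0.0015 m and y of lens in the frame of v_seat between -0.0025 and 0.0025 m and z of lens in the frame of v_seat between -0.003 and 0.0025 m), for 0.2 s.
At the end, for the whole second after the job is handed in: the barrel lies in the V within 0.05 rad and 2.5 mm (3 mm in height) of the seat axis, plain end at most 14 mm from the end stop, over 1 N on each side of the V, while the fingers press on it (over 2 N) and keep the carriage still, 3 to 9.5 mm down (angle between the x axis of lens and the x axis of v_seat, either way round below 0.05 rad and x of lens_plain_end in the frame of stop_face between -0.014 and 0.0015 m and y of lens in the frame of v_seat between -0.0025 and 0.0025 m and z of lens in the frame of v_seat between -0.003 and 0.0025 m and contact force between lens and v_side_left above 1 N and contact force between lens and v_side_right above 1 N and value of joint carriage between 0.003 and 0.0095 m and velocity of joint carriage between -0.005 and 0.005 m/s and contact force between lens and the fingers above 2 N and linear speed of lens below 0.01 m/s); the arm keeps its last pose, push and grip.
It fails at once if the V-block is driven to the bottom of its travel (value of joint carriage above 0.0115 m).
It fails at once if another thing on the bench is displaced by more than 3 cm (distance of any of lens_short, sample_pot, oil_bottle, tape_roll from where it was at the start of the episode above 0.03 m).
It also fails if it takes over 50 s, if anything falls off the work surface, if the arm or the gripper's body presses on something with over 40 N, if the wrist force passes 120 N, or if a joint passes its speed limit or range.

### The arm

A 6-joint arm with a two-finger parallel gripper is mounted at the origin on a cart in front of the work surface, level with it; the furniture and walls round the work are solid. World frame = base frame: x ahead of the robot, y to its left, z up, the work surface at z = 0. Lengths are in m, angles in rad, forces in N, time in s.
With the tool pointing down it reaches from about 0.35 to 0.8 m from the base axis. Payload 7.3 kg.
Tool frame: the origin (TCP) lies between the finger pads; the fingertips stand ahead of it and the grasp point (between the pads) lies 3 mm ahead of it (manip.finger_overhang is the z of the fingertips in the tool frame, in m); z points along the fingers, y is the direction in which the jaws open and shut (so a half turn about z gives the same grasp; the last joint's range is limited). The gripper opens to 85 mm and grips with 20 to 120 N. Pads are 22 mm wide; open, the fingers measure 114 mm over their backs; the gripper's body (76 mm by 85 mm) begins 54 mm behind the grasp point. The pads swing forward as they close: fully open they stand 13 mm farther back than shut.
Start: joints at [-1.364, 0.342, 1.524, -0, 1.275, -0.146], TCP at [0.181, -0.493, 0.253] pointing down, gripper open.
Joint ranges: [-2.53, 2.53], [-0.77, 2.02], [0.04, 2.7], [-1, 4.14], [0.28, 2.66], [-3.11, 3.11]. Speed limits (rad/s): [2.57, 2.57, 3.14, 3.14, 3.14, 3.14].

### API

Orientations are given as a rotation vector (axis times angle).
In Python, from bench import manip gives the robot as it stands.
- The arm moves only by the shell command python3 -m pendant 'ROWS'. ROWS is JSON, a list of rows, each a list of 5 numbers: the shift along the world's x, y, z in cm, then the turn about the world's z in rad, then the closure, from 0 (fully open) to 1 (shut). A call has 1 to 12 rows; each row shifts and turns the pose as measured when the row begins; what a row does not reach is not made up. A row lasts 1/12 s, in which the tool goes at most 41.7 mm and 7.16 degrees, less where a joint would pass 70% of its speed; a pose out of reach is approached as far as the arm can. A call is refused whole if a number of a shift passes 4.17 or a number of a turn 0.125, either way. A call with a gripper value outside its range is refused whole. The fingers move at their own pace and stop on an object; the grip force is fixed at half the most. Time passes only in rows, so rows that do not move let the fingers close. It gives the time, the measured TCP pose, the force and the opening at its end, in the units of the state.
- manip.get_state(): the state, without advancing time (a new reading comes with each control period).
- manip.capture(name): name is "scene" or "top"; returns a dict with "pixels" (400x640x3 uint8, red, green, blue), "range_z" (400x640 float32, m along the optical axis (not along the pixel's ray), 0 where there is no reading), "fovy" (degrees; the focal length in pixels is half the picture's height over the tangent of half this angle, whatever the lens; pixels are square), "cx", "cy" (the principal point, pixels), "k1" (the pictures are not rectified: a ray, as slopes to the right and down, at radius r is drawn at 1 + k1 r^2 times it, then the intrinsics apply), "view" (4x4, takes a point from world to camera coordinates). Camera axes: x right, y down, z forward; pixel columns grow to the right and rows downward; lengths in m; the calibration is good to about 2 mm. A picture is of the moment at which its call begins.
- manip.hand_in(): hands the job in, once; it reports no verdict.
Trained networks look in a picture, given as the dict that the camera call returned (one of the last four; its "shot" number tells which), for a name from the list of things; names that differ only in an ending like _2 or _b are one class to them, and where a whole thing is asked for, a point or a joint stands for the part that bears it (a point fixed in the world has none). Each returns a list of dicts, best first, with "confidence" (0 to 1); they miss things now and then, are a little off and sometimes report something else, mostly with a low value. They report only what shows in the picture. A call takes as long as a camera call.
- manip.silhouettes(picture, target): "mask" (400x640 bool, what is visible of it) and "extent" ([left, top, width, height] in pixels, round what is visible of it).
The state is a dict: "t": time; "q": joint angles; "dq": joint speeds; "joint_torque": joint torques, N m; "position": TCP position; "tool_rot": TCP orientation; "contact_force": force on the tool from outside, world axes, zero at the start; "moment": the same for the moment, N m; "gripper_width": finger opening in m.
Only numpy, scipy, OpenCV 4.12 (cv2) and the standard library are available. Lean on these libraries where they do the work, as an engineer would, in place of code of your own. Each camera call takes 0.05 s, during which the arm holds its last target.

## Working session

There is one attempt and no reset: what is moved stays moved. The work goes in short steps, Python scripts to look and compute and a shell command to move; the robot and the scene stay as the last step left them, time stands still between calls to the robot, and variables do not carry over. Pictures are saved under pics/ and viewed, and the job is handed in when it is done.

```bash
ls; mkdir -p pics; cat > h.py <<'E'
import numpy as np, cv2
from bench import manip
def K(p):
    h,w=p["pixels"].shape[:2]; f=h/2/np.tan(np.radians(p["fovy"])/2); return f
def cloud(p):
    f=K(p);h,w=p["range_z"].shape
    u,v=np.meshgrid(np.arange(w),np.arange(h))
    a=(u-p["cx"])/f;b=(v-p["cy"])/f
    x,y=a.copy(),b.copy()
    for _ in range(20):
        s=1+p["k1"]*(x*x+y*y); x=a/s;y=b/s
    z=p["range_z"]; P=np.stack([x*z,y*z,z,np.ones_like(z)],-1)
    W=P@np.linalg.inv(p["view"]).T
    W=W[...,:3]; W[z<=0]=np.nan
    return W
def proj(p,X):
    c=(p["view"]@np.append(X,1))[:3];x,y=c[:2]/c[2];s=1+p["k1"]*(x*x+y*y)
    return np.array([x*s*K(p)+p["cx"],y*s*K(p)+p["cy"]])
def save(p,n): cv2.imwrite("pics/"+n+".png",p["pixels"][...,::-1])
E
python3 - <<'E'
from h import *
s=manip.get_state();print(s, manip.finger_overhang)
for n in ["scene","top"]:
    p=manip.capture(n);save(p,n+"0");W=cloud(p);np.save(n+"0.npy",W)
    print(n,p["fovy"],p["k1"],p["view"].round(3).tolist())
    for t in ["lens","lens_short","cradle_a","v_seat","v_side_left","sample_pot","oil_bottle","tape_roll"]:
        try:
            for d in manip.silhouettes(p,t)[:3]:
                m=d["mask"];q=W[m];q=q[~np.isnan(q[:,0])]
                print(t,round(d["confidence"],2),d["extent"],np.median(q,0).round(3) if len(q) else None, np.percentile(q,[2,98],axis=0).round(3).tolist() if len(q) else None)
                np.save(f"m_{n}_{t}.npy",m) if d is not None else 0
        except Exception as e: print(t,e)
E
```

```text
pics
{'t': 0.0, 'q': array([-1.36400604e+00,  3.42722156e-01,  1.52504736e+00,  5.55801470e-07,
        1.27543961e+00, -1.45980442e-01]), 'dq': array([ 0.00032677,  0.00020961, -0.00133885, -0.00035702,  0.00146244,
       -0.00059954]), 'joint_torque': array([ 7.77659006e-04, -4.33681440e+01, -2.46007884e+01, -3.29456598e-04,
        7.89303042e-03, -1.63005984e-05]), 'position': array([ 0.18133639, -0.49227078,  0.25261566]), 'tool_rot': array([-3.09125830e+00, -5.50978329e-01,  7.63167514e-05]), 'contact_force': array([-0.40513521,  0.04633825,  0.1418925 ]), 'moment': array([-0.003147  , -0.01142534, -0.05704417]), 'gripper_width': 0.08557419282223773} 0.022
scene 57.02420789792212 -0.030997405406670828 [[-0.84, -0.543, -0.019, 0.567], [-0.305, 0.501, -0.81, 0.125], [0.449, -0.674, -0.586, 0.813], [0.0, 0.0, 0.0, 1.0]]
lens 0.83 [329.1, 216.3, 27.8, 40.7] [0.445 0.26  0.055] [[0.431, 0.203, 0.032], [0.471, 0.312, 0.064]]
lens 0.72 [363.9, 155.1, 30.1, 27.5] [0.488 0.001 0.056] [[0.467, -0.083, 0.021], [0.53, 0.01, 0.092]]
lens_short 0.62 [265.7, 205.3, 23.2, 23.0] [0.62  0.284 0
[... 933 characters left out ...]
 -0.085, 0.014], [0.535, 0.009, 0.09]]
v_seat 0.5 [409.6, 209.9, 30.4, 17.6] [ 0.518 -0.023  0.058] [[0.5, -0.08, 0.041], [0.534, -0.009, 0.069]]
v_side_left 0.62 [411.6, 221.1, 34.8, 19.5] [ 0.489 -0.027  0.06 ] [[0.473, -0.084, 0.047], [0.504, -0.015, 0.071]]
sample_pot 0.93 [350.0, 146.8, 18.8, 23.2] [0.664 0.104 0.065] [[0.648, 0.082, 0.002], [0.689, 0.124, 0.068]]
oil_bottle 0.7 [376.5, 134.1, 17.6, 25.1] [0.684 0.044 0.063] [[0.674, 0.024, 0.014], [0.701, 0.057, 0.122]]
tape_roll 0.74 [325.6, 254.5, 39.1, 38.1] [0.409 0.125 0.046] [[0.365, 0.094, -0.002], [0.446, 0.18, 0.05]]
tape_roll 0.24 [400.7, 211.1, 46.2, 32.2] [ 0.502 -0.041  0.04 ] [[0.471, -0.083, 0.034], [0.533, 0.008, 0.09]]
```

```bash
python3 - <<'E'
from h import *
for n in ["top0","scene0"]:
    im=cv2.imread(f"pics/{n}.png")
    c=im[110:310,250:510] if n=="top0" else im[120:290,230:450]
    cv2.imwrite(f"pics/{n}c.png",cv2.resize(c,None,fx=3,fy=3,interpolation=cv2.INTER_CUBIC))
E
```

```text
(no output)
```

View pics/top0.png

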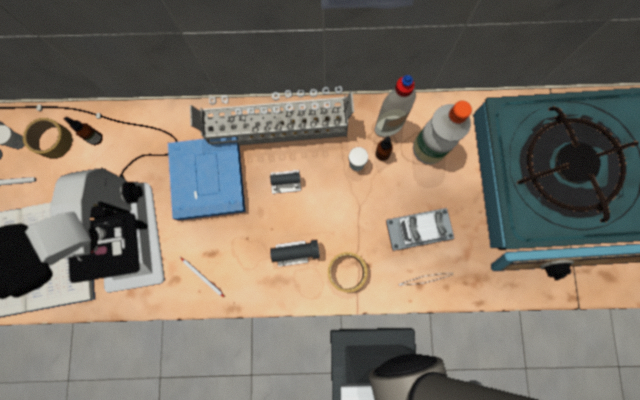

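View pics/top0c.png

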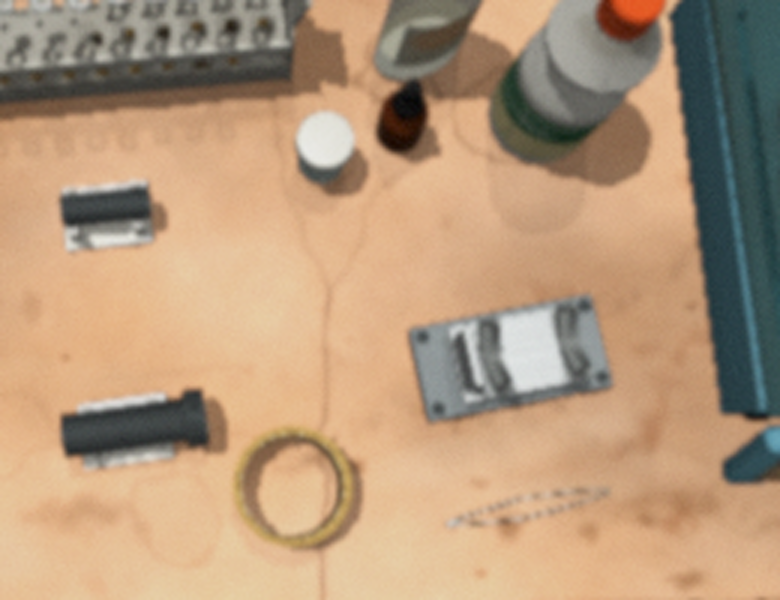

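View pics/scene0c.png

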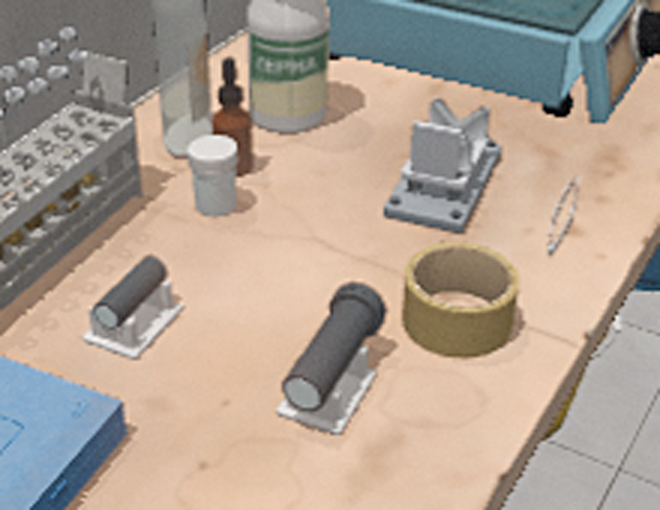

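The top view shows the collared barrel at about px (295,251), with its collar to the right (-y) and plain end to the left (+y). The fixture is at about (420,228), with its end stop on the left (+y). The barrel already points the right way, so only a small turn is needed. Next I'll measure both precisely.

```bash
python3 - <<'E'
from h import *
from scipy.optimize import least_squares
T=np.load("top0.npy").reshape(-1,3);S=np.load("scene0.npy").reshape(-1,3)
def roi(W,lo,hi):
    W=W[~np.isnan(W[:,0])];return W[((W>lo)&(W<hi)).all(1)]
for nm,W in [("top",T),("scene",S)]:
    # bench height check
    b=roi(W,[.5,.15,-.02],[.6,.2,.02]);print(nm,"bench z",np.median(b[:,2]),b[:,2].std())
    P=roi(W,[.41,.18,.036],[.49,.34,.075]);print(nm,len(P))
    def ax(p):
        c=np.array([p[0],.26,p[2]]);d=np.array([np.sin(p[1]),np.cos(p[1]),0]);return c,d
    def coord(p,P):
        c,d=ax(p);r=P-c;s=r@d;rad=np.linalg.norm(r-np.outer(s,d),axis=1);return s,rad
    p=np.array([.445,-.1,.04])
    Q=P[(P[:,1]>.225)]
    f=lambda p:np.append(coord(p,Q)[1]-.017,(p[2]-.04)*2)
    r=least_squares(f,p,loss="soft_l1",f_scale=.002);p=r.x
    s,rad=coord(p,P);print(nm,"axis x at y=.26",p[0],"yaw",p[1],"z",p[2],"res",np.median(abs(coord(p,Q)[1]-.017)))
    ok=rad<.026
    print("s range",np.percentile(s[ok],[0,1,5,95,99,100]).round(4))
    for a in np.arange(-.09,.06,.005):
        m=(s>a)&(s<a+.005)&ok
        if m.any(): print(round(a,3),m.sum(),np.median(rad[m]).round(4),end="; ")
    print()
    F=roi(W,[.45,-.12,.005],[.56,.04,.12])
    print(nm,"fixture",len(F),np.histogram(F[:,2],np.arange(0.005,.1,.005)))
E
```

```text
top bench z -0.0006179670337006504 0.0017916903837598465
top 752
top axis x at y=.26 0.45312621630620326 yaw -0.11655957576793938 z 0.039068914114167935 res 0.0008664934037108333
s range [-0.0597 -0.0589 -0.0554  0.045   0.0495  0.0506]
-0.06 40 0.0212; -0.055 45 0.0222; -0.05 44 0.0223; -0.045 34 0.0177; -0.04 34 0.0171; -0.035 32 0.0168; -0.03 31 0.0174; -0.025 33 0.0171; -0.02 31 0.0167; -0.015 34 0.0166; -0.01 33 0.0172; -0.005 32 0.0169; 0.0 32 0.0165; 0.005 32 0.0169; 0.01 34 0.0171; 0.015 29 0.0169; 0.02 35 0.0165; 0.025 34 0.0162; 0.03 28 0.017; 0.035 34 0.0172; 0.04 33 0.0171; 0.045 34 0.0169; 0.05 4 0.0164; 
top fixture 2002 (array([ 44, 654, 175,   6,   2,  55, 508,  81,  59,  80,  65,  84,  98,
         9,  14,   9,  37,  22]), array([0.005, 0.01 , 0.015, 0.02 , 0.025, 0.03 , 0.035, 0.04 , 0.045,
       0.05 , 0.055, 0.06 , 0.065, 0.07 , 0.075, 0.08 , 0.085, 0.09 ,
       0.095]))
scene bench z 0.0020093716190237587 0.0010417950117831496
scene 702
scene axis x at y=.26 0.4511851967437697 yaw -0.11284942215690867 z 0.04149273489853819 res 0.0006944828056959472
s range [-0.0595 -0.0566 -0.0516  0.051   0.0523  0.0534]
-0.06 18 0.0227; -0.055 27 0.0228; -0.05 43 0.0219; -0.045 63 0.0193; -0.04 21 0.0173; -0.035 20 0.0172; -0.03 22 0.0176; -0.025 25 0.017; -0.02 22 0.0176; -0.015 26 0.0174; -0.01 28 0.0172; -0.005 20 0.0168; 0.0 23 0.0171; 0.005 26 0.017; 0.01 26 0.0173; 0.015 26 0.0171; 0.02 27 0.0172; 0.025 26 0.017; 0.03 28 0.0171; 0.035 26 0.0169; 0.04 28 0.0174; 0.045 48 0.0165; 0.05 78 0.0106; 
scene fixture 1094 (array([ 53, 110, 295,  27,   5,  14,  66,  75,  50,  71,  60,  59,  64,
        34,  28,  28,  29,  26]), array([0.005, 0.01 , 0.015, 0.02 , 0.025, 0.03 , 0.035, 0.04 , 0.045,
       0.05 , 0.055, 0.06 , 0.065, 0.07 , 0.075, 0.08 , 0.085, 0.09 ,
       0.095]))
```

```bash
python3 - <<'E'
import numpy as np,cv2
# height maps rectified to world, both cameras
for n in ["top0","scene0"]:
    W=np.load(n+".npy").reshape(-1,3);W=W[~np.isnan(W[:,0])]
    x0,y0,r=.44,-.13,.001
    m=(W[:,0]>x0)&(W[:,0]<.57)&(W[:,1]>y0)&(W[:,1]<.05)
    W=W[m];im=np.zeros((130,180,3),np.uint8)
    hs=np.clip(W[:,2]/.1*255,0,255).astype(np.uint8)
    col=cv2.applyColorMap(hs[:,None],cv2.COLORMAP_JET)[:,0]
    o=np.argsort(W[:,2])
    for i in o:
        a=129-int((W[i,0]-x0)/r);b=179-int((W[i,1]-y0)/r)
        cv2.circle(im,(b,a),1,col[i].tolist(),-1)
    cv2.imwrite(f"pics/h_{n}.png",cv2.resize(im,None,fx=4,fy=4,interpolation=0))
E
```

```text
(no output)
```

View pics/h_top0.png

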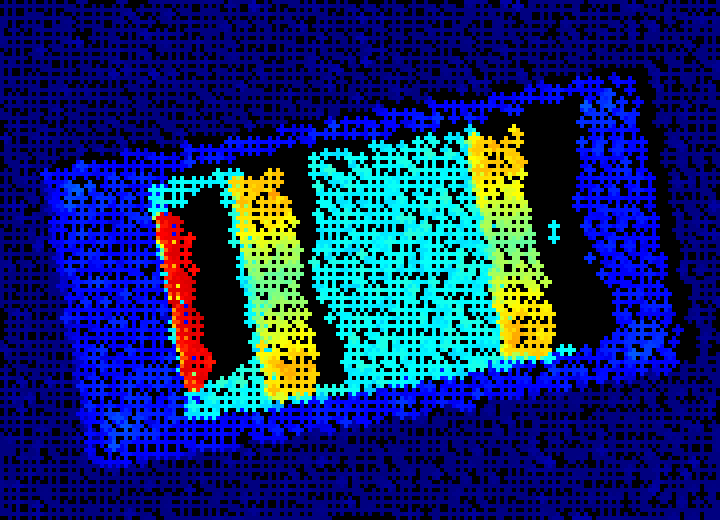

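View pics/h_scene0.png

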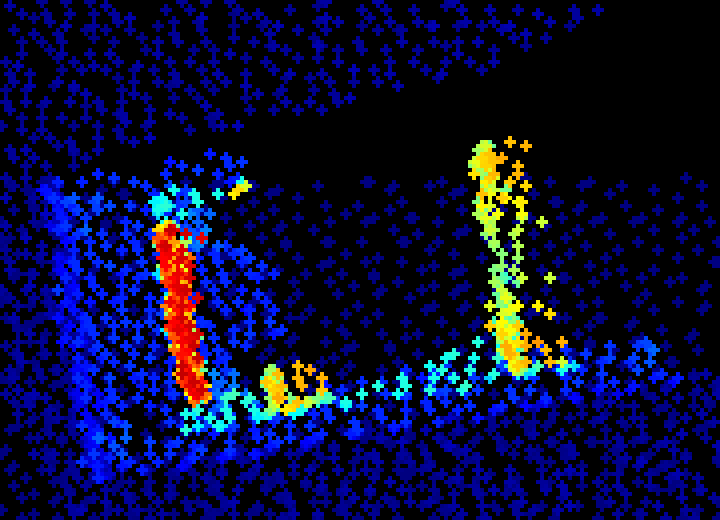

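```bash
python3 - <<'E'
from h import *
from scipy.optimize import minimize
T=np.load("top0.npy").reshape(-1,3);T=T[~np.isnan(T[:,0])]
P=T[(T[:,0]>.44)&(T[:,0]<.57)&(T[:,1]>-.13)&(T[:,1]<.05)&(T[:,2]>.044)]
def loc(p,P):
    d=np.array([np.sin(p[2]),np.cos(p[2])]);r=P[:,:2]-p[:2]
    return r@d, r@np.array([-d[1],d[0]])  # y' = z x x'
def cost(p,ret=False):
    xs,ys=loc(p,P);z=P[:,2]-p[3]
    zv=np.where(abs(ys)<28e-3,np.minimum(.048+abs(ys),.068),0)
    ex=np.minimum(np.maximum(abs(xs-.03)-.006,0),np.maximum(abs(xs+.03)-.006,0))
    rv=np.hypot(ex,np.where(z<zv,0.0*z,0)+(z-zv)*.7)
    # stop plate: x 50..~56, |y|<22, z<=.09
    rs=np.sqrt(np.maximum(abs(xs-.054)-.004,0)**2+np.maximum(abs(ys)-.022,0)**2+np.maximum(z-.09,0)**2)
    r=np.minimum(rv,rs)
    if ret: return xs,ys,z,r
    return np.mean(np.minimum(r,.006)**2)*1e6
best=None
for x in np.arange(.49,.52,.005):
  for y in np.arange(-.06,-.02,.005):
    for a in (-.25,-.17,-.1):
      r=minimize(cost,[x,y,a,0],method="Nelder-Mead",options=dict(xatol=1e-5,fatol=1e-4,maxiter=600,initial_simplex=np.array([[x,y,a,0],[x+.004,y,a,0],[x,y+.004,a,0],[x,y,a+.05,0],[x,y,a,.002]])))
      if best is None or r.fun<best.fun: best=r
print(best.x,best.fun)
xs,ys,z,r=cost(best.x,True)
for a in np.arange(-.05,.07,.002):
    m=(xs>a)&(xs<a+.002)
    if m.sum(): print(round(a,3),m.sum(),"z",z[m].min().round(3),z[m].max().round(3),"y",ys[m].min().round(3),ys[m].max().round(3))
m=z>.08;print("stop y",np.percentile(ys[m],[1,99]),"x",np.percentile(xs[m],[1,99]),"zmax",np.percentile(z[m],90))
pts=np.array([xs[m],ys[m]]).T
print("yaw chk of stop",np.polyfit(ys[m],xs[m],1))
# scene cam stop face check
S=np.load("scene0.npy").reshape(-1,3);S=S[~np.isnan(S[:,0])]
S=S[(S[:,0]>.44)&(S[:,0]<.57)&(S[:,1]>-.13)&(S[:,1]<.05)&(S[:,2]>.05)]
xs,ys=loc(best.x,S);m=xs>.045;print("scene stop x",np.percentile(xs[m],[5,50,95]),"y",np.percentile(ys[m],[1,99]),np.polyfit(ys[m],xs[m],1),"z",S[m,2].max())
E
```

```text
[ 0.50395703 -0.04878277 -0.17187629 -0.00089527] 5.199913282988888
-0.038 2 z 0.057 0.066 y 0.011 0.019
-0.036 22 z 0.048 0.07 y -0.028 0.026
-0.034 21 z 0.046 0.069 y -0.025 0.028
-0.032 16 z 0.052 0.069 y -0.024 0.028
-0.03 24 z 0.048 0.071 y -0.026 0.028
-0.028 23 z 0.049 0.072 y -0.027 0.027
-0.026 53 z 0.045 0.07 y -0.027 0.028
-0.024 19 z 0.045 0.067 y -0.027 0.027
0.022 6 z 0.054 0.066 y -0.016 0.019
0.024 19 z 0.049 0.07 y -0.027 0.025
0.026 24 z 0.048 0.073 y -0.028 0.028
0.028 23 z 0.048 0.07 y -0.026 0.028
0.03 22 z 0.048 0.072 y -0.026 0.027
0.032 28 z 0.048 0.072 y -0.027 0.028
0.034 40 z 0.045 0.07 y -0.027 0.027
0.036 12 z 0.046 0.068 y -0.027 0.023
0.048 3 z 0.086 0.088 y -0.016 0.016
0.05 14 z 0.088 0.093 y -0.02 0.018
0.052 21 z 0.061 0.093 y -0.021 0.022
0.054 81 z 0.046 0.092 y -0.021 0.021
0.056 13 z 0.045 0.093 y -0.021 0.018
stop y [-0.02071528  0.02132366] x [0.04949789 0.05626667] zmax 0.09178493540377042
yaw chk of stop [0.00023713 0.05353516]
scene stop x [0.0520384  0.05490226 0.05767109] y [-0.01865199  0.0243398 ] [0.00416144 0.05483379] z 0.0936819685348605
```

```bash
python3 - <<'E'
import numpy as np
for n in ["top0","scene0"]:
    W=np.load(n+".npy").reshape(-1,3);W=W[~np.isnan(W[:,0])]
    for x in np.arange(.1,.7,.1):
        print(n,x.round(1),[ (lambda q: round(float(np.percentile(q,99)),2) if len(q) else None)(W[(W[:,0]>x)&(W[:,0]<x+.1)&(W[:,1]>y)&(W[:,1]<y+.1)][:,2]) for y in np.arange(-.6,.4,.1)])
E
```

```text
top0 0.1 [-0.91, -0.91, -0.91, -0.91, -0.0, -0.51, 0.27, 0.25, -0.91, -0.91]
top0 0.2 [-0.91, -0.91, -0.91, -0.91, -0.91, 0.48, 0.41, 0.26, -0.91, -0.91]
top0 0.3 [0.0, 0.0, 0.09, 0.07, 0.0, 0.01, 0.04, 0.05, 0.0, 0.0]
top0 0.4 [0.06, 0.12, 0.12, 0.12, 0.11, 0.07, 0.09, 0.05, 0.06, 0.06]
top0 0.5 [None, 0.14, 0.15, 0.15, 0.12, 0.07, 0.09, 0.0, 0.0, 0.04]
top0 0.6 [0.12, 0.15, 0.15, 0.15, 0.2, 0.25, 0.12, 0.07, 0.05, 0.05]
scene0 0.1 [-0.91, 0.45, -0.91, -0.91, 0.0, 0.49, 0.45, 0.25, None, None]
scene0 0.2 [-0.91, -0.91, -0.91, -0.91, -0.91, 0.49, 0.46, 0.26, None, None]
scene0 0.3 [0.0, 0.0, 0.09, 0.07, 0.0, 0.01, 0.05, 0.05, 0.0, 0.0]
scene0 0.4 [0.12, 0.12, 0.12, 0.12, 0.12, 0.07, 0.09, 0.05, 0.06, 0.06]
scene0 0.5 [0.13, 0.13, 0.15, 0.15, 0.12, 0.07, 0.09, 0.0, 0.0, 0.04]
scene0 0.6 [0.12, 0.15, 0.15, 0.13, 0.12, 0.25, 0.12, 0.07, 0.05, 0.05]
```

```bash
python3 -m pendant '[[2,2.5,0,0.1,0],[2,3,0,0.11,0],[2,3,0,0.11,0],[2,3,0,0.11,0],[2,3,0,0.11,0],[2,3,0,0.11,0],[2,3,0,0.11,0],[2,3,0,0.11,0],[1.5,3.2,0,0.11,0],[1.5,3.2,0,0.11,0],[1,3.2,0,0.11,0],[1,3.2,0,0.11,0]]'
cat >> h.py <<'E'
def tgt(x,y,z,jaw):
    from scipy.spatial.transform import Rotation as R
    s=manip.get_state();p=s["position"];M=R.from_rotvec(s["tool_rot"]).as_matrix()
    a=np.arctan2(M[1,1],M[0,1]);da=(jaw-a+np.pi/2)%np.pi-np.pi/2
    print("t",s["t"].round(3) if hasattr(s["t"],"round") else s["t"],"p",p.round(4),"zdir",M[:,2].round(4),"jaw",a.round(4),"go cm",((np.array([x,y,z])-p)*100).round(2),"turn",round(da,4),"F",s["contact_force"].round(2),"w",round(s["gripper_width"],4),"q",s["q"].round(2))
E
python3 -c "
from h import *
tgt(.4517,.266,.2,.1155)"
```

```text
t: 1.9
position: [0.3951, -0.1191, 0.2536]
tool_rot: [2.055, 2.366, 0.004]
contact_force: [0.3, -0.4, 0.3]
gripper_width: 0.0853
t 1.9 p [ 0.3951 -0.1191  0.2536] zdir [ 0.0074 -0.0029 -1.    ] jaw 0.1403 go cm [ 5.66 38.51 -5.36] turn -0.0248 F [ 0.33 -0.35  0.31] w 0.0853 q [-0.48  0.13  1.81  0.    1.2  -0.62]
```

```bash
python3 -m pendant '[[0.5,3.4,0,-0.025,0],[0.5,3.5,0,0,0],[0.5,3.5,0,0,0],[0.5,3.5,0,0,0],[0.5,3.5,0,0,0],[0.5,3.5,0,0,0],[0.5,3.5,-0.5,0,0],[0.5,3.5,-1,0,0],[0.5,3.5,-1,0,0],[0.5,3.5,-1,0,0],[0.3,2,-1,0,0],[0,0,0,0,0]]'
python3 - <<'E'
from h import *
tgt(.4517,.266,.13,.1155)
for n in ["top","scene"]:
    p=manip.capture(n);save(p,n+"1");np.save(n+"1.npy",cloud(p))
    im=p["pixels"][...,::-1].copy()
    u,v=proj(p,manip.get_state()["position"]);print(n,u,v)
    a,b=int(max(u-70,0)),int(max(v-60,0))
    cv2.circle(im,(int(u),int(v)),2,(0,0,255),-1)
    cv2.imwrite(f"pics/{n}1c.png",cv2.resize(im[b:b+120,a:a+150],None,fx=4,fy=4,interpolation=cv2.INTER_CUBIC))
E
```

```text
t: 2.9
position: [0.4492, 0.2752, 0.2095]
tool_rot: [2.066, 2.347, 0.018]
contact_force: [-0.0, -1.8, -0.5]
gripper_width: 0.0854
t 2.9 p [0.4492 0.2752 0.2095] zdir [ 0.0187 -0.0011 -0.9998] jaw 0.1274 go cm [ 0.25 -0.92 -7.95] turn -0.0119 F [-0.03 -1.8  -0.46] w 0.0854 q [ 0.41  0.38  1.6  -0.01  1.15  0.29]
top 277.52494080738893 248.3117381215859
scene 338.71193940969226 174.52159547398628
```

View pics/top1c.png

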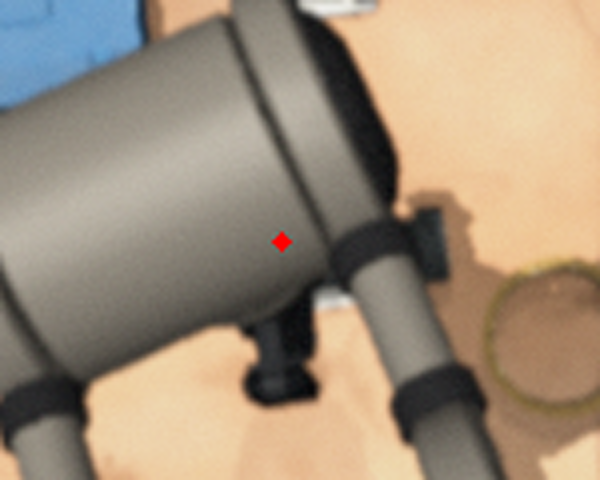

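View pics/scene1c.png

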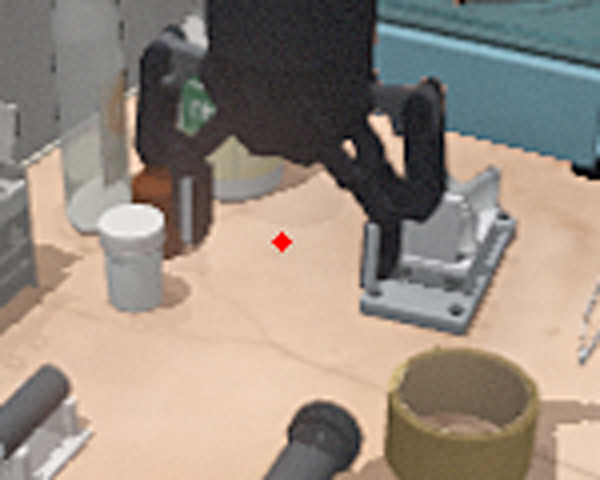

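```bash
python3 -m pendant '[[0.15,-0.5,-1,-0.012,0],[0.1,-0.4,-2,0,0],[0,0,-2,0,0],[0,0,-2,0,0],[0,0,-1,0,0],[0,0,0,0,0],[0,0,0,0,0]]'
python3 -c "
from h import *
tgt(.4517,.266,.04,.1155)"
```

```text
t: 3.58
position: [0.4548, 0.255, 0.1345]
tool_rot: [2.086, 2.319, 0.029]
contact_force: [0.1, -0.5, -0.4]
gripper_width: 0.0853
t 3.5833 p [0.4548 0.255  0.1345] zdir [ 0.0289 -0.0014 -0.9996] jaw 0.1057 go cm [-0.31  1.1  -9.45] turn 0.0098 F [ 0.14 -0.45 -0.37] w 0.0853 q [ 0.37  0.45  1.72 -0.01  0.95  0.27]
```

```bash
python3 -m pendant '[[-0.3,1.1,0,0.01,0],[0,0,0,0,0],[0,0,-1,0,0],[0,0,-1,0,0],[0,0,-1,0,0],[0,0,-1,0,0],[0,0,0,0,0]]'
python3 -c "
from h import *
tgt(.4517,.266,.04,.1155)"
```

```text
t: 4.17
position: [0.4538, 0.2668, 0.0961]
tool_rot: [2.071, 2.326, 0.042]
contact_force: [-0.5, 0.3, 0.4]
gripper_width: 0.0857
t 4.1667 p [0.4538 0.2668 0.0961] zdir [ 0.0379  0.0022 -0.9993] jaw 0.1157 go cm [-0.21 -0.08 -5.61] turn -0.0002 F [-0.53  0.3   0.35] w 0.0857 q [ 0.39  0.51  1.75 -0.02  0.85  0.29]
```

```bash
python3 -m pendant '[[-0.2,0,-0.5,0,0],[0,0,-1,0,0],[0,0,-1,0,0],[0,0,-1,0,0],[0,0,-1,0,0],[0,0,-0.5,0,0],[0,0,0,0,0]]'
python3 -c "
from h import *
tgt(.4517,.266,.04,.1155)"
```

```text
t: 4.75
position: [0.4511, 0.2669, 0.0407]
tool_rot: [2.07, 2.327, 0.042]
contact_force: [-1.2, -0.1, 0.0]
gripper_width: 0.0854
t 4.75 p [0.4511 0.2669 0.0407] zdir [ 0.0378  0.0021 -0.9993] jaw 0.1166 go cm [ 0.06 -0.09 -0.07] turn -0.0011 F [-1.24 -0.13  0.01] w 0.0854 q [ 0.4   0.6   1.8  -0.02  0.71  0.29]
```

```bash
python3 -m pendant '[[0,0,0,0,0.3],[0,0,0,0,0.4],[0,0,0,0,0.45],[0,0,0,0,0.5],[0,0,0,0,0.55],[0,0,0,0,0.6],[0,0,0,0,0.65]]'
python3 -c "
from h import *
tgt(.4517,.266,.04,.1155)"
```

```text
t: 5.33
position: [0.4511, 0.2671, 0.0419]
tool_rot: [2.07, 2.327, 0.043]
contact_force: [-0.3, -0.7, -0.4]
gripper_width: 0.0322
t 5.3333 p [0.4511 0.2671 0.0419] zdir [ 0.0383  0.0026 -0.9993] jaw 0.1164 go cm [ 0.06 -0.11 -0.19] turn -0.0009 F [-0.31 -0.69 -0.45] w 0.0322 q [ 0.4   0.59  1.8  -0.02  0.72  0.29]
```

```bash
python3 -m pendant '[[0,0,0,0,0.9],[0,0,0,0,1],[0,0,0,0,1]]'
python3 - <<'E'
from h import *
tgt(.4517,.266,.04,.1155)
for n in ["scene"]:
    p=manip.capture(n);save(p,n+"2")
    im=p["pixels"][...,::-1].copy()
    u,v=proj(p,manip.get_state()["position"]);print(n,u,v)
    a,b=int(max(u-70,0)),int(max(v-70,0))
    cv2.imwrite(f"pics/{n}2c.png",cv2.resize(im[b:b+120,a:a+150],None,fx=5,fy=5,interpolation=cv2.INTER_CUBIC))
E
```

```text
t: 5.58
position: [0.4512, 0.2671, 0.0419]
tool_rot: [2.07, 2.326, 0.043]
contact_force: [-0.6, 0.2, -0.7]
gripper_width: 0.0325
t 5.5833 p [0.4512 0.2671 0.0419] zdir [ 0.0387  0.0027 -0.9992] jaw 0.1164 go cm [ 0.05 -0.11 -0.19] turn -0.0009 F [-0.63  0.18 -0.69] w 0.0325 q [ 0.4   0.59  1.8  -0.02  0.71  0.29]
scene 338.4196263775874 238.24784573682828
```

View pics/scene2c.png

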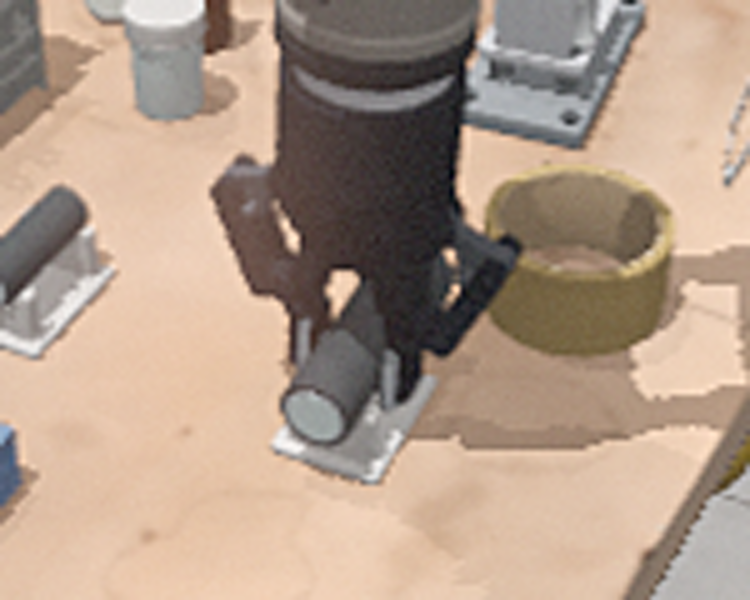

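The picture shows both pads on the tube between the cradle supports, with the plain end at crop (315,415). Lifting now.

```bash
python3 -m pendant '[[0,0,0.7,0,1],[0,0,1.2,0,1],[0,0,1.5,0,1],[0,0,1.5,0,1],[0,0,1.5,0,1],[0,0,1.5,0,1],[0,0,1.5,0,1],[0,0,1.5,0,1],[0,0,1,0,1],[0,0,0,0,1],[0,0,0,0,1]]'
python3 - <<'E'
from h import *
tgt(.504,-.05,.17,.1719)
p=manip.capture("scene")
c=manip.get_state()["position"];u,v=map(int,proj(p,c))
cv2.imwrite("pics/scene3c.png",cv2.resize(p["pixels"][max(v-60,0):v+60,u-75:u+75,::-1],None,fx=5,fy=5,interpolation=cv2.INTER_CUBIC))
E
```

```text
t: 6.55
position: [0.4507, 0.2664, 0.1696]
tool_rot: [2.07, 2.326, 0.044]
contact_force: [0.2, 0.4, -1.0]
gripper_width: 0.0324
t 6.55 p [0.4507 0.2664 0.1696] zdir [ 0.0397  0.0027 -0.9992] jaw 0.1164 go cm [  5.33 -31.64   0.04] turn 0.0555 F [ 0.22  0.44 -1.  ] w 0.0324 q [ 0.39  0.41  1.68 -0.02  1.02  0.29]
```

View pics/scene3c.png

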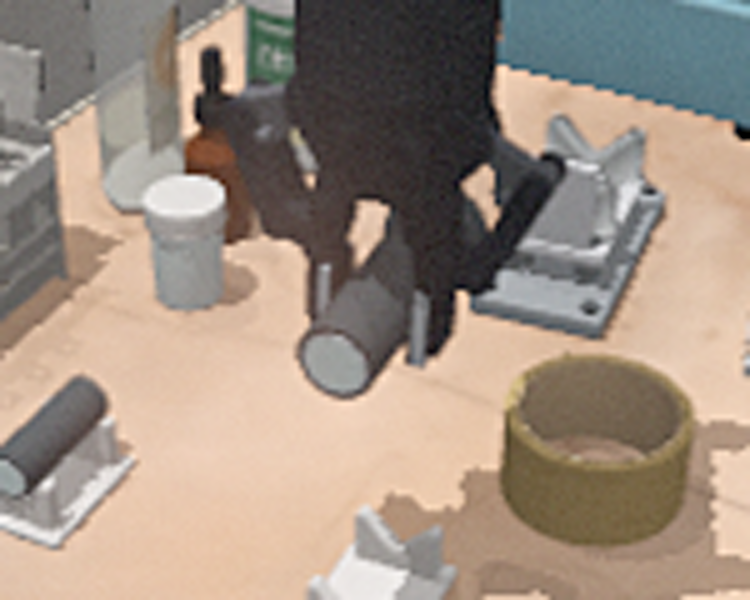

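```bash
python3 -m pendant '[[0.2,-1,0.1,0,1],[0.45,-2.5,0,0.01,1],[0.5,-3,0,0.01,1],[0.5,-3,0,0.01,1],[0.5,-3,0,0.01,1],[0.5,-3,0,0.01,1],[0.5,-3,0,0,1],[0.5,-3,0,0,1],[0.5,-3,0,0,1],[0.5,-2.5,0,0,1],[0.4,-1.5,0,0,1],[0,0,0,0,1]]'
python3 - <<'E'
from h import *
tgt(.504,-.05,.17,.1719)
E
```

```text
t: 7.6
position: [0.4953, -0.0381, 0.1612]
tool_rot: [2.01, 2.393, 0.026]
contact_force: [0.4, -0.3, -0.6]
gripper_width: 0.0326
t 7.6 p [ 0.4953 -0.0381  0.1612] zdir [ 0.0228  0.0023 -0.9997] jaw 0.1736 go cm [ 0.87 -1.19  0.88] turn -0.0017 F [ 0.44 -0.27 -0.62] w 0.0326 q [-0.24  0.38  1.75  0.01  0.99 -0.41]
```

```bash
python3 -m pendant '[[0.4,-0.6,0.3,0,1],[0.45,-0.6,0,0,1],[0,0,0,0,1],[0,0,0,0,1]]'
python3 - <<'E'
from h import *
tgt(.504,-.05,.16,.1719)
s=manip.get_state();c=s["position"]
for n in ["scene","top"]:
    p=manip.capture(n);W=cloud(p);np.save(n+"4.npy",W)
    u,v=map(int,proj(p,c))
    im=p["pixels"][...,::-1].copy()
    cv2.imwrite(f"pics/{n}4c.png",cv2.resize(im[max(v-50,0):v+70,u-75:u+75],None,fx=5,fy=5,interpolation=cv2.INTER_CUBIC)); print(n,u,v)
    for d in manip.silhouettes(p,"lens")[:2]:
        q=W[d["mask"]];q=q[~np.isnan(q[:,0])];print(n,d["confidence"],d["extent"],len(q),np.median(q,0))
        np.save(f"mask_{n}4_{len(q)}.npy",d["mask"])
E
```

```text
t: 7.93
position: [0.5028, -0.0512, 0.1626]
tool_rot: [2.015, 2.395, 0.023]
contact_force: [-0.9, -0.2, -1.2]
gripper_width: 0.0322
t 7.9333 p [ 0.5028 -0.0512  0.1626] zdir [ 0.0183  0.0037 -0.9998] jaw 0.1721 go cm [ 0.12  0.12 -0.26] turn -0.0002 F [-0.94 -0.15 -1.17] w 0.0322 q [-0.26  0.39  1.72  0.01  1.01 -0.44]
scene 382 128
scene 0.49 [375.6, 114.9, 12.5, 27.1] 294 [ 0.49852669 -0.02376997  0.17479187]
top 441 219
top 0.76 [416.1, 214.4, 20.7, 19.2] 356 [ 0.49713699 -0.02295104  0.17371382]
top 0.4 [398.5, 214.9, 45.9, 27.9] 636 [ 0.48930008 -0.01637102  0.04300935]
```

View pics/scene4c.png

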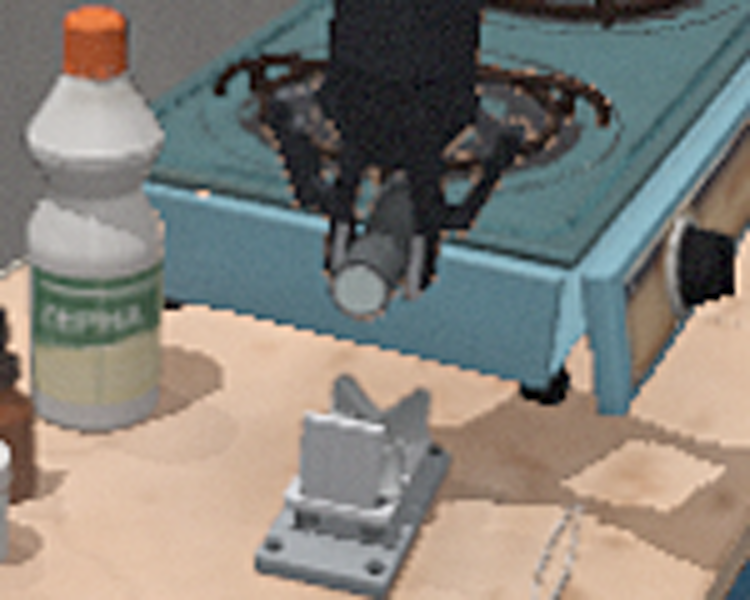

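View pics/top4c.png

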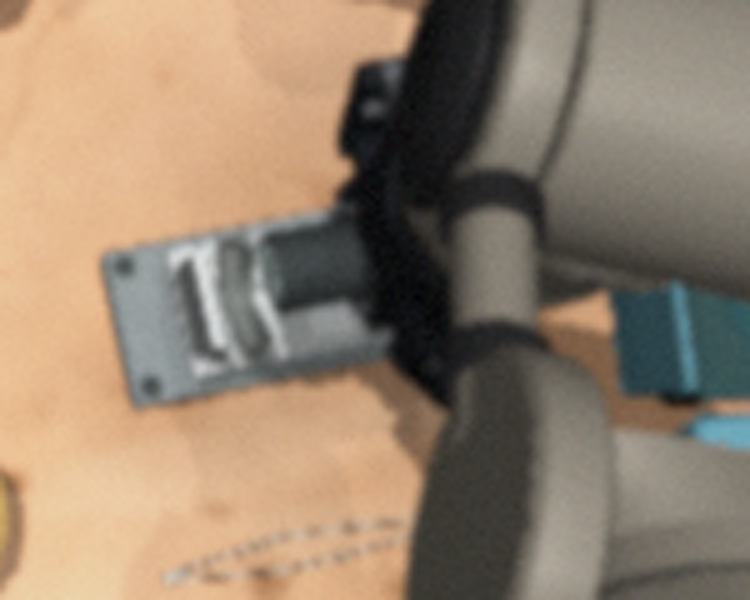

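The barrel is in hand above the fixture, with its plain end towards the stop (top crop about (270,265)). I'll fit its axis and compare it with the TCP.

```bash
cat > fit.py <<'E'
from h import *
from scipy.optimize import least_squares
import sys
def fitlens(W,tcp,yaw0=-.172,smin=.014,smax=.06,zoff=0,ztol=.03):
    W=W.reshape(-1,3);W=W[~np.isnan(W[:,0])]
    d0=np.array([np.sin(yaw0),np.cos(yaw0),0]);c=tcp+[0,0,zoff]
    r=W-c;s=r@d0;rad=np.linalg.norm(r-np.outer(s,d0),axis=1)
    P=W[(s>smin)&(s<smax)&(rad<.028)]
    def geo(p,P):
        d=np.array([np.sin(p[2])*np.cos(p[3]),np.cos(p[2])*np.cos(p[3]),np.sin(p[3])])
        o=c+np.array([p[0]*d0[1],-p[0]*d0[0],p[1]])  # lateral (+x-ish)
        r=P-o;s=r@d;return s,np.linalg.norm(r-np.outer(s,d),axis=1)
    Q=P
    p=np.array([0,0,yaw0,0])
    for k in range(4):
        s,_=geo(p,P);end=np.percentile(s,99)
        m=s<end-.006; Q=P[m]
        p=least_squares(lambda p:np.append(geo(p,Q)[1]-.017,[p[3]*.02*0]),p,loss="soft_l1",f_scale=.001).x
    s,rad=geo(p,P);ok=rad<.019
    return p,len(Q),np.median(abs(geo(p,Q)[1]-.017)),np.percentile(s[ok],[90,97,99,100]).round(4)
E
python3 - <<'E'
from fit import *
tcp=np.array([.5028,-.0512,.1626])
for n in ["scene","top"]:
    print(n,fitlens(np.load(n+"4.npy"),tcp))
E
```

```text
scene (array([-0.00066637,  0.00025973, -0.17574164,  0.0055921 ]), 67, np.float64(0.0005970330791439105), array([0.0451, 0.0457, 0.0463, 0.0467]))
top (array([ 0.00209357, -0.00269436, -0.1811682 , -0.00428139]), 211, np.float64(0.0007141539975764853), array([0.0443, 0.0448, 0.0452, 0.0455]))
```

Both cameras agree on the offsets after the bias correction:
- **Barrel in hand:** the axis is about 1.9 mm below the TCP and the plain end is about 45.5 mm ahead of it.
- **Seat:** the lateral position is x ≈ 0.502.

The TCP is already on target, so I'm going down.

```bash
python3 -m pendant '[[0,0,-1,0,1],[0,0,-1.5,0,1],[0,0,-1.5,0,1],[0,0,-1.5,0,1],[0,0,-1,0,1],[0,0,-0.5,0,1],[0,0,0,0,1],[0,0,0,0,1]]'
python3 - <<'E'
from fit import *
tgt(.5025,-.0508,.074,.1719)
E
```

```text
t: 8.8
position: [0.503, -0.047, 0.0919]
tool_rot: [2.004, 2.4, 0.026]
contact_force: [0.0, -0.1, -1.8]
gripper_width: 0.0325
t 8.8 p [ 0.503  -0.047   0.0919] zdir [ 0.0226  0.0031 -0.9997] jaw 0.1794 go cm [-0.05 -0.38 -1.79] turn -0.0075 F [ 0.   -0.15 -1.81] w 0.0325 q [-0.25  0.49  1.8   0.01  0.83 -0.44]
```

```bash
python3 -m pendant '[[-0.05,-0.4,0,-0.007,1],[0,0,-0.4,0,1],[0,0,-0.4,0,1],[0,0,0,0,1],[0,0,0,0,1]]'
python3 - <<'E'
from fit import *
tgt(.5025,-.0508,.074,.1719)
tcp=manip.get_state()["position"]
for n in ["scene","top"]:
    p=manip.capture(n);W=cloud(p);np.save(n+"5.npy",W)
    print(n,fitlens(W,tcp))
    u,v=map(int,proj(p,tcp))
    cv2.imwrite(f"pics/{n}5c.png",cv2.resize(p["pixels"][max(v-50,0):v+50,u-60:u+60,::-1],None,fx=6,fy=6,interpolation=cv2.INTER_CUBIC))
E
```

```text
t: 9.22
position: [0.5039, -0.0516, 0.0856]
tool_rot: [2.01, 2.389, 0.029]
contact_force: [0.7, 0.1, -1.8]
gripper_width: 0.0324
t 9.2167 p [ 0.5039 -0.0516  0.0856] zdir [ 0.0271  0.0017 -0.9996] jaw 0.1721 go cm [-0.14  0.08 -1.16] turn -0.0002 F [ 0.74  0.11 -1.83] w 0.0324 q [-0.26  0.5   1.81  0.01  0.81 -0.44]
scene (array([ 0.00165685,  0.01004812, -0.25362943, -0.3683065 ]), 221, np.float64(0.0025687633559366985), array([0.065 , 0.0667, 0.0675, 0.069 ]))
top (array([ 0.00167778, -0.00099845, -0.1775567 , -0.08429786]), 283, np.float64(0.001327089979323931), array([0.0584, 0.0596, 0.0599, 0.0602]))
```

View pics/scene5c.png

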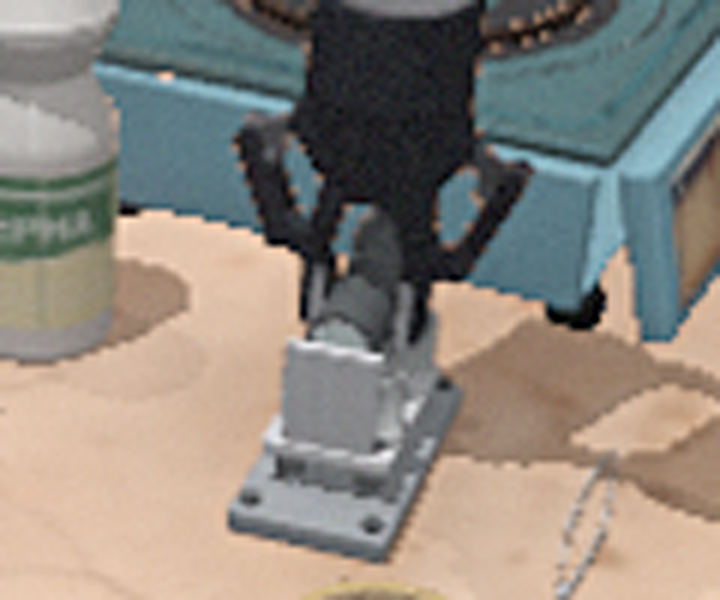

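View pics/top5c.png

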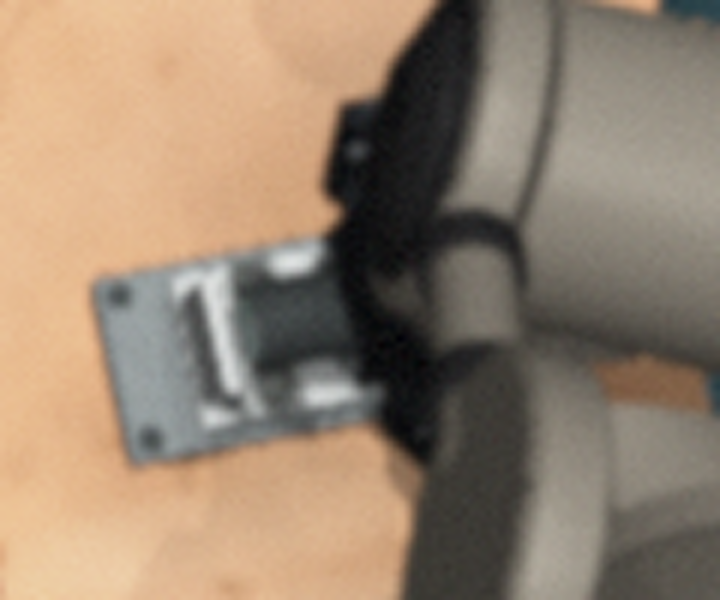

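The top view shows the barrel over the V (crop (300,320)), clear of the stop plate at about (205,345). I'll correct x by -1.5 mm and approach in small steps.

```bash
python3 -m pendant '[[-0.17,0.05,0,0,1],[-0.03,0,-0.3,0,1],[-0.03,0,-0.2,0,1],[0,0,0,0,1],[0,0,0,0,1]]'
python3 - <<'E'
from fit import *
tgt(.5022,-.0508,.074,.1719)
p=manip.capture("top");W=cloud(p);tcp=manip.get_state()["position"]
print(fitlens(W,tcp,smin=.014,smax=.044,zoff=-.002)); print(fitlens(W,tcp,smin=.012,smax=.04,zoff=-.002))
E
```

```text
t: 9.73
position: [0.5014, -0.0509, 0.0804]
tool_rot: [2.009, 2.389, 0.03]
contact_force: [-0.3, -0.5, -1.0]
gripper_width: 0.0324
t 9.7333 p [ 0.5014 -0.0509  0.0804] zdir [ 0.0275  0.0016 -0.9996] jaw 0.1723 go cm [ 0.08  0.01 -0.64] turn -0.0004 F [-0.34 -0.53 -0.99] w 0.0324 q [-0.26  0.51  1.82  0.01  0.79 -0.44]
(array([ 2.64851795e-03, -7.15627828e-05, -2.08995505e-01, -4.17197711e-02]), 210, np.float64(0.0009514957677965608), array([0.0414, 0.0433, 0.0441, 0.0444]))
(array([ 0.00108656, -0.00041646, -0.13841112, -0.02842712]), 202, np.float64(0.0009951822683517807), array([0.0365, 0.0382, 0.0393, 0.0401]))
```

```bash
python3 -m pendant '[[0.06,0,-0.2,0,1],[0,0,-0.2,0,1],[0,0,0,0,1],[0,0,0,0,1]]'
python3 - <<'E'
from fit import *
tgt(.5022,-.0508,.074,.1719)
E
```

```text
t: 10.12
position: [0.5022, -0.0509, 0.076]
tool_rot: [2.009, 2.389, 0.03]
contact_force: [0.3, 0.4, -1.9]
gripper_width: 0.0323
t 10.1167 p [ 0.5022 -0.0509  0.076 ] zdir [ 0.0276  0.0015 -0.9996] jaw 0.1723 go cm [ 0.    0.01 -0.2 ] turn -0.0004 F [ 0.31  0.41 -1.88] w 0.0323 q [-0.26  0.51  1.82  0.01  0.78 -0.44]
```

```bash
python3 -m pendant '[[0,0,-0.1,0,1],[0,0,0,0,1]]'; python3 -m pendant '[[0,0,-0.1,0,1],[0,0,0,0,1]]'; python3 -m pendant '[[0,0,-0.1,0,1],[0,0,0,0,1]]'
python3 - <<'E'
from fit import *
tgt(.5022,-.0508,.074,.1719)
E
```

```text
t: 10.28
position: [0.5022, -0.0509, 0.0748]
tool_rot: [2.009, 2.389, 0.03]
contact_force: [0.8, 1.0, -2.4]
gripper_width: 0.0323
t: 10.45
position: [0.5025, -0.051, 0.0741]
tool_rot: [2.009, 2.388, 0.03]
contact_force: [0.1, 0.2, -0.9]
gripper_width: 0.0322
t: 10.62
position: [0.5026, -0.051, 0.0736]
tool_rot: [2.009, 2.388, 0.031]
contact_force: [-1.5, 0.8, 3.9]
gripper_width: 0.0326
t 10.6167 p [ 0.5026 -0.051   0.0736] zdir [ 0.0288  0.0015 -0.9996] jaw 0.1719 go cm [-0.04  0.02  0.04] turn 0.0 F [-1.49  0.75  3.91] w 0.0326 q [-0.26  0.52  1.82  0.01  0.77 -0.44]
```

```bash
for i in 1 2 3; do python3 -m pendant '[[0,0,0,0,1]]' | sed -n '2p;4p'; done; python3 -m pendant '[[-0.03,0,-0.05,0,1],[0,0,0,0,1]]';for i in 1 2 3; do python3 -m pendant '[[0,0,0,0,1]]' | sed -n '2p;4p'; done
```

```text
position: [0.5026, -0.051, 0.0738]
contact_force: [-1.3, 1.1, 2.6]
position: [0.5026, -0.051, 0.074]
contact_force: [-0.2, 0.4, 0.2]
position: [0.5025, -0.051, 0.074]
contact_force: [-0.8, 1.1, 0.9]
t: 11.03
position: [0.5025, -0.051, 0.0737]
tool_rot: [2.009, 2.387, 0.032]
contact_force: [-1.5, 0.2, 3.3]
gripper_width: 0.0325
position: [0.5026, -0.051, 0.0738]
contact_force: [-1.9, 0.6, 3.5]
position: [0.5026, -0.051, 0.0739]
contact_force: [-0.8, -0.5, 2.8]
position: [0.5025, -0.051, 0.0739]
contact_force: [-0.9, 0.4, 3.5]
```

```bash
for i in 1; do python3 -m pendant '[[-0.02,0,-0.1,0,1],[-0.02,0,-0.1,0,1],[0,0,-0.1,0,1]]'; python3 -m pendant '[[0,0,-0.1,0,1],[0,0,-0.1,0,1],[0,0,-0.05,0,1]]'; done; python3 -c "
from fit import *
tgt(.5022,-.0508,.068,.1719)"
```

```text
t: 11.53
position: [0.5026, -0.051, 0.0713]
tool_rot: [2.008, 2.386, 0.033]
contact_force: [-2.5, 1.4, 6.4]
gripper_width: 0.0324
t: 11.78
position: [0.5026, -0.051, 0.0692]
tool_rot: [2.008, 2.385, 0.033]
contact_force: [-2.3, 0.6, 6.6]
gripper_width: 0.0323
t 11.7833 p [ 0.5026 -0.051   0.0692] zdir [ 0.0318  0.001  -0.9995] jaw 0.1715 go cm [-0.04  0.02 -0.12] turn 0.0004 F [-2.31  0.58  6.62] w 0.0323 q [-0.26  0.52  1.83  0.01  0.76 -0.44]
```

```bash
python3 -m pendant '[[-0.03,0,-0.1,0,1],[-0.03,0,-0.05,0,1],[0,0,0,0,1],[0,0,0,0,1],[0,0,0,0,1]]'; python3 - <<'E'
from fit import *
tgt(.5022,-.0508,.068,.1719)
tcp=manip.get_state()["position"]
def loc(P):
    d=np.array([np.sin(-.1719),np.cos(-.1719)]);r=P[:,:2]-[.50396,-.04878];return r@d, r@np.array([-d[1],d[0]])
for n in ["top","scene"]:
    p=manip.capture(n);W=cloud(p);np.save(n+"6.npy",W)
    u,v=map(int,proj(p,tcp))
    cv2.imwrite(f"pics/{n}6c.png",cv2.resize(p["pixels"][max(v-50,0):v+50,u-60:u+60,::-1],None,fx=6,fy=6,interpolation=cv2.INTER_CUBIC))
    if n=="top":
      for f in ["top0","top6"]:
        P=np.load(f+".npy").reshape(-1,3);P=P[~np.isnan(P[:,0])];xs,ys=loc(P)
        a=(xs>.005)&(xs<.02)&(abs(ys)>.021)&(abs(ys)<.027)&(P[:,2]<.05)&(P[:,2]>.02)
        b=(xs>.026)&(xs<.034)&(abs(ys)>.021)&(abs(ys)<.027)&(P[:,2]>.05)
        c=(xs>.051)&(xs<.058)&(abs(ys)<.02)&(P[:,2]>.07)
        e=(xs>.040)&(xs<.046)&(abs(ys)<.026)&(P[:,2]<.05)&(P[:,2]>.02)
        l=(xs>.012)&(xs<.042)&(abs(ys)<.012)&(P[:,2]>.06)
        lx=(xs>.0)&(xs<.06)&(abs(ys)<.010)&(P[:,2]>.078)
        print(f,[(m.sum(),np.median(P[m,2]).round(4) if m.any() else None) for m in (a,b,c,e,l)],np.sort(xs[lx]).round(3)[-60::4])
E
```

```text
t: 12.2
position: [0.5025, -0.051, 0.0693]
tool_rot: [2.007, 2.383, 0.035]
contact_force: [-2.1, 0.1, 8.3]
gripper_width: 0.0322
t 12.2 p [ 0.5025 -0.051   0.0693] zdir [ 3.420e-02  8.000e-04 -9.994e-01] jaw 0.171 go cm [-0.03  0.02 -0.13] turn 0.0009 F [-2.13  0.09  8.26] w 0.0322 q [-0.26  0.52  1.83  0.01  0.75 -0.44]
top0 [(np.int64(25), np.float64(0.0382)), (np.int64(21), np.float64(0.0672)), (np.int64(69), np.float64(0.0883)), (np.int64(6), np.float64(0.0396)), (np.int64(2), np.float64(0.0607))] [0.049 0.051 0.052 0.053 0.054 0.055 0.056 0.056 0.056]
top6 [(np.int64(27), np.float64(0.0328)), (np.int64(89), np.float64(0.2418)), (np.int64(212), np.float64(0.4008)), (np.int64(7), np.float64(0.0338)), (np.int64(548), np.float64(0.4005))] [0.055 0.056 0.056 0.056 0.057 0.057 0.057 0.058 0.058 0.058 0.058 0.059
 0.059 0.059 0.06 ]
```

View pics/top6c.png

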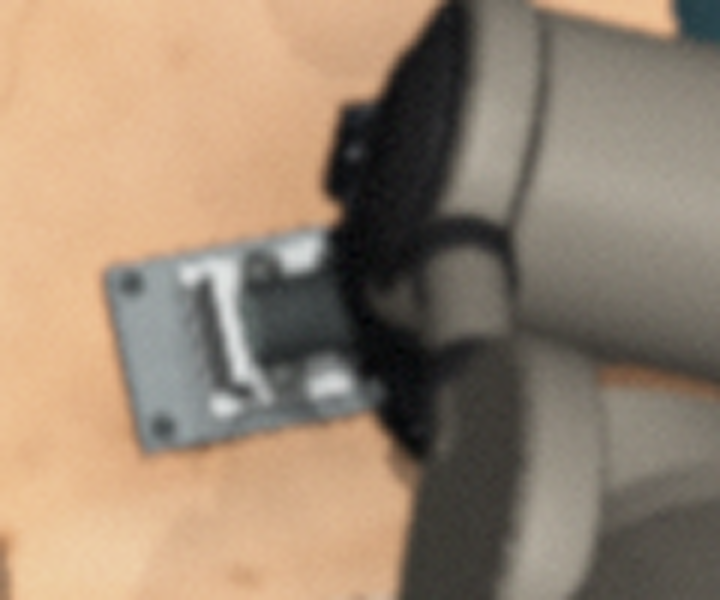

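View pics/scene6c.png

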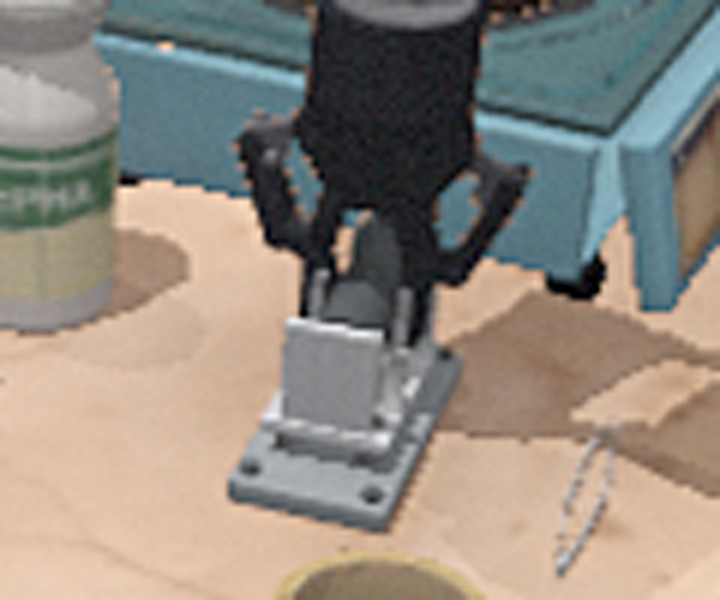

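```bash
python3 - <<'E'
from fit import *
def loc(P):
    d=np.array([np.sin(-.1719),np.cos(-.1719)]);r=P[:,:2]-[.50396,-.04878];return r@d, r@np.array([-d[1],d[0]])
P=np.load("top6.npy").reshape(-1,3);P=P[~np.isnan(P[:,0])];xs,ys=loc(P);z=P[:,2]+.0009
near=(xs>.0)&(xs<.065)&(abs(ys)<.032)&(z>.02)&(z<.1)
for a in np.arange(.006,.064,.003):
    m=near&(xs>=a)&(xs<a+.003)
    m2=m&(z>.071)&(abs(ys)<.02)
    print(round(a,3),m.sum(),"crown n",m2.sum(),"ymid",ys[m2].mean().round(4) if m2.any() else None,"z90",np.percentile(z[m2],80).round(4) if m2.any() else None)
for lo,hi in ((.012,.024),(.012,.036),(.012,.042)):
    m=near&(xs>lo)&(xs<hi)&(z>.066)&(abs(ys)<.018)
    r=least_squares(lambda p:np.hypot(ys[m]-p[0]-p[2]*(xs[m]-.027),z[m]-p[1])-.017,[0,.066,0],loss="soft_l1",f_scale=.001)
    print(lo,hi,m.sum(),r.x.round(4),np.median(abs(r.fun)))
E
```

```text
0.006 26 crown n 7 ymid -0.0001 z90 0.0806
0.009 47 crown n 14 ymid 0.0016 z90 0.0824
0.012 36 crown n 20 ymid -0.001 z90 0.0839
0.015 30 crown n 21 ymid 0.0014 z90 0.0838
0.018 24 crown n 22 ymid 0.0008 z90 0.0842
0.021 19 crown n 16 ymid 0.0 z90 0.0828
0.024 32 crown n 19 ymid 0.0004 z90 0.084
0.027 34 crown n 20 ymid 0.0013 z90 0.0841
0.03 37 crown n 18 ymid -0.0005 z90 0.0842
0.033 53 crown n 19 ymid 0.0012 z90 0.0839
0.036 49 crown n 19 ymid 0.0016 z90 0.0838
0.039 42 crown n 24 ymid -0.0004 z90 0.0836
0.042 30 crown n 13 ymid 0.0019 z90 0.0809
0.045 8 crown n 0 ymid None z90 None
0.048 16 crown n 7 ymid 0.0032 z90 0.085
0.051 37 crown n 25 ymid -0.0002 z90 0.0873
0.054 129 crown n 39 ymid -0.0001 z90 0.0858
0.057 3 crown n 0 ymid None z90 None
0.06 0 crown n 0 ymid None z90 None
0.063 0 crown n 0 ymid None z90 None
0.012 0.024 80 [-0.0002  0.0672 -0.048 ] 0.0006525189513694775
0.012 0.036 158 [-0.0001  0.0672 -0.0293] 0.0008005499309528472
0.012 0.042 205 [-0.      0.0672 -0.0207] 0.0008413937585253807
```

The barrel is seated:
- **Lateral offset:** about 0 mm.
- **Axis height:** about 67.2 mm, which means the carriage has sunk about 5 mm.
- **Plain end:** about 6.5 mm from the stop.

I'll nudge down slightly to get closer to halfway, then settle.

```bash
python3 -m pendant '[[-0.03,0,-0.1,0,1],[0,0,-0.08,0,1],[0,0,-0.02,0,1],[0,0,-0.02,0,1]]'; python3 -m pendant '[[0,0,-0.02,0,1],[0,0,-0.02,0,1]]';  python3 - <<'E'
from fit import *
tgt(.5022,-.0508,.068,.1719)
for k in range(4):
    p=manip.capture("top" if k==0 else "scene"); s=manip.get_state(); print(s["t"],s["position"].round(5),s["contact_force"].round(2),abs(s["dq"]).max().round(4))
    if k==0: np.save("top7.npy",cloud(p))
def loc(P):
    d=np.array([np.sin(-.1719),np.cos(-.1719)]);r=P[:,:2]-[.50396,-.04878];return r@d, r@np.array([-d[1],d[0]])
P=np.load("top7.npy").reshape(-1,3);P=P[~np.isnan(P[:,0])];xs,ys=loc(P);z=P[:,2]+.0009
m=(xs>.012)&(xs<.042)&(z>.066)&(z<.1)&(abs(ys)<.018)
r=least_squares(lambda p:np.hypot(ys[m]-p[0]-p[2]*(xs[m]-.027),z[m]-p[1])-.017,[0,.066,0],loss="soft_l1",f_scale=.001);print(r.x.round(4))
a=(xs>.005)&(xs<.02)&(abs(ys)>.021)&(abs(ys)<.027)&(z<.05)&(z>.02);print("floor",np.median(z[a]),"was .0391")
E
```

```text
t: 12.63
position: [0.5025, -0.051, 0.0685]
tool_rot: [2.007, 2.382, 0.037]
contact_force: [-2.1, 0.8, 7.4]
gripper_width: 0.0323
t: 12.8
position: [0.5026, -0.051, 0.0687]
tool_rot: [2.006, 2.381, 0.037]
contact_force: [-2.7, -0.2, 7.3]
gripper_width: 0.0325
t 12.8 p [ 0.5026 -0.051   0.0687] zdir [ 3.640e-02  4.000e-04 -9.993e-01] jaw 0.1704 go cm [-0.04  0.02 -0.07] turn 0.0015 F [-2.67 -0.22  7.27] w 0.0325 q [-0.26  0.52  1.83  0.01  0.75 -0.44]
12.85 [ 0.50256 -0.05096  0.06873] [-3.15  0.2   8.2 ] 0.0015
12.9 [ 0.50257 -0.05097  0.06872] [-1.66  1.07  7.33] 0.0014
12.95 [ 0.50254 -0.05096  0.06871] [-2.87  0.76  7.97] 0.0026
13.0 [ 0.50255 -0.05095  0.06871] [-2.28  1.83  8.89] 0.0009
[-0.0002  0.067   0.0066]
floor 0.033875646941584944 was .0391
```

The pose is steady and the measurements agree, so I'm handing in.

```bash
python3 - <<'E'
from h import *
print(manip.hand_in()); s=manip.get_state(); print(s["t"],s["position"].round(4),s["contact_force"].round(2),s["gripper_width"])
E
```

```text
the job is handed in; nothing more can be done
None
the job is handed in; nothing more can be done
```

I gripped the collared barrel at its middle, lifted it out of its cradle and seated it in the V with its plain end towards the stop. I then pressed the V-block down and handed in at about 13 s, with the fingers still holding it. No verdict is reported.

**Seating, from the last top pictures:** the barrel lay about 0.2 mm off the seat axis sideways and within about 0.02 rad of it. Its plain end was about 6.5 mm from the stop, measured just before the last small press.

**Spring travel:** the estimates did not quite agree, but all lay inside the 3 to 9.5 mm window:

| Source | Travel |
|---|---|
| Tool height | 5.1 mm |
| Barrel axis height | 5.0 mm |
| Carriage floor depth | 5.2 mm |
| Wrist force (noisy, about 9.7 N) | about 7.5 mm |

**Stillness:** over the last four readings the arm held still to within 0.1 mm.

**Caveats:**
- **Uneven side load:** a sideways force of about 2.5 N towards -x remained, so the two sides of the V are loaded unevenly. I estimated about 8.6 N and 5.1 N from the wrist force, ignoring friction; I could not measure the sides separately.
- **Tool lean:** the tool leaned about 2 degrees about the barrel's axis, because the row moves drift in tilt. It was not corrected.
- **Other objects:** I did not measure them again at the end. The arm passed above them and I saw no sign of contact.

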